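# Hang the dark mould on the red peg

### The job

The dark paddle mould is stored in one of the two low bays of the wooden chest with only its eye sticking out. Draw it out, lay it flat on the green mat and let go of it so that you can change your grip, then hang it by its hole on the free red peg of the sloping board, pushed down flat against the board with its head hanging straight down the slope between its neighbours. Leave the other moulds, the stamps, the ink pad and the ink bottle as they are.

Things in the scene. Friction and masses are not known exactly. Their poses are not given: they have to be found in the camera images.
- mould: Dark brown wooden paddle mould to hang, 160 mm long, 16 mm thick, 0.12 kg. Along its x: square eye 34 x 34 mm with a 15 mm through hole (x -80 to -46 mm), handle 22 mm wide (x -46 to 0), head 80 x 58 mm (x 0 to +80). Origin at mid-length in the underside; +x points to the head, z up through the thickness, to the carved face.
- mould_hole (a point): Centre of the dark mould's hole, in its underside, 63 mm from the origin towards -x.
- mould_head (a point): Centre of the top face of the dark mould's head, 40 mm from the origin towards +x, 16 mm above the underside.
- mat: Thin green mat fixed on the bench, 100 mm (its x) by 270 mm (its y), 2 mm thick; origin at the centre of its underside. It lies in front of the robot between chest and board.
- chest: Fixed wooden chest, left or right on the bench, 150 mm deep, 176 wide, 100 high. Origin on the bench 35 mm behind the middle of the front face, which looks to -x. Under its drawers two bays, centred at y = +41 and -41 mm, each 70 mm wide, 24 mm high, the bench as floor. Each holds a mould lying flat, head inwards (+x), its eye sticking out by about 60 mm.
- board: Fixed blue-green peg board, across from the chest, 262 mm wide, sloping up away from the robot (its +x) at 0.40 rad from level. Origin on the bench straight below the row of peg roots, where the face is 150 mm high; the face runs 35 mm up and 155 mm down the slope from there. Three pegs square to the face, in a row along y, 85 mm apart; which one is the free red one varies.
- red_peg: The free red peg: a 10 mm diameter peg standing 70 mm out of the board's face, with a plain end. Origin at its root, on its axis in the face of the board; z points out along the peg, x up the slope, y along the row.
- mould_pale: The pale mould in the other bay, same shape and size as the dark one; must stay. Origin and axes as for the dark one.
- hung_a: A pale mould hanging on another peg, like the dark one but with a head 46 mm wide. Origin in the back of its head at the centre; axes those of the board (x ahead, z up).
- hung_b: A mid-brown mould hanging on the third peg, like the dark one but with a head 46 mm wide. Origin in the back of its head at the centre; axes those of the board.
- stamp_a: Pale wooden hand stamp standing on the chest, 30 mm diameter, 60 mm high; origin at the centre of its underside.
- stamp_b: Dark wooden hand stamp standing on the chest, 30 mm diameter, 60 mm high; origin at the centre of its underside.
- stamp_c: Pale wooden hand stamp standing on the bench, 30 mm diameter, 60 mm high; origin at the centre of its underside.
- ink_pad: Blue ink pad lying on the bench, 75 x 55 x 14 mm; origin at the centre of its underside.
- ink_bottle: Ink bottle with a red cap standing on the bench, 36 mm diameter, 70 mm high; origin at the centre of its underside.
There are look-alikes about, which are no part of the job. What is meant by the mould is not purple, and is the smaller of those in its own colour.

How it is judged (in metres and radians):
On the way:
1. the dark mould lies flat on the green mat (its middle over the mat), let go and at rest (x of mould in the frame of mat between -0.05 and 0.05 m and y of mould in the frame of mat between -0.135 and 0.135 m and z of mould in the frame of mat between -0.004 and 0.008 m and angle between mould's own z axis and vertical below 0.12 rad and contact force between the fingers and mould below 0.1 N and linear speed of mould below 0.03 m/s), for 0.2 s.
At the end, for the whole second after the job is handed in: The dark mould hangs on the red peg and is at rest: the peg runs through its hole (hole centre within 7 mm of the peg's axis), its underside lies flat on the board (within 7 mm at the hole and 0.12 rad), carved face outwards, and its head hangs down the slope within 0.3 rad of straight (x of mould_hole in the frame of red_peg between -0.007 and 0.007 m and y of mould_hole in the frame of red_peg between -0.007 and 0.007 m and z of mould_hole in the frame of red_peg between -0.005 and 0.007 m and angle between the z axis of mould and the z axis of red_peg, either way round below 0.12 rad and angle between the x axis of mould and the x axis of red_peg, either way round below 0.3 rad and x of mould_head in the frame of red_peg below -0.08 m and z of mould_head in the frame of red_peg above 0.008 m and linear speed of mould below 0.02 m/s and angular speed of mould below 0.2 rad/s); the robot touches nothing.
It fails at once if the pale mould in the chest is moved by more than 20 mm (distance of mould_pale from where it was at the start of the episode above 0.02 m).
It fails at once if one of the two hung moulds is moved by more than 20 mm (distance of any of hung_a, hung_b from where it was at the start of the episode above 0.02 m).
It fails at once if one of the three stamps is moved by more than 20 mm (distance of any of stamp_a, stamp_b, stamp_c from where it was at the start of the episode above 0.02 m).
It fails at once if the ink pad or the ink bottle is moved by more than 20 mm (distance of any of ink_pad, ink_bottle from where it was at the start of the episode above 0.02 m).
It also fails if it takes over 56 s, if anything falls off the work surface, if the arm or the gripper's body presses on something with over 40 N, if the wrist force passes 120 N, or if a joint passes its speed limit or range.

### The arm

A 7-joint arm with a two-finger parallel gripper is mounted at the origin on the work surface. World frame = base frame: x ahead of the robot, y to its left, z up, the work surface at z = 0. Lengths are in mm, angles in rad, forces in N, time in s.
With the tool pointing down it reaches from about 350 to 900 mm from the base axis. Payload 8.1 kg.
Tool frame: the origin (TCP) lies at the very end of the fingers, on their centre line; the grasp point (between the pads) lies 19 mm behind it; z points along the fingers, x is the direction in which the jaws open and shut, and the axes are right-handed (so a half turn about z gives the same grasp; the last joint's range is limited). The gripper opens to 85 mm and grips with 20 to 120 N. Pads are 22 mm wide; open, the fingers measure 114 mm over their backs; the gripper's body (76 mm by 85 mm) begins 54 mm behind the grasp point. The pads swing forward as they close: fully open they stand 13 mm farther back than shut.
Start: joints at [1.229, 0.434, 0.025, 1.573, -0.012, 1.134, -0.075], TCP at [147.81, -607.284, 231.323] pointing down, gripper open.
Joint ranges: [-2.62, 2.62], [-0.44, 2.09], [-1.27, 1.32], [0.08, 2.57], [-1.32, 4.46], [0.12, 2], [-2.74, 2.74]. Speed limits (rad/s): [2.22, 2.22, 3.01, 3.01, 3.14, 3.14, 3.14].

### API

Orientations are given as a rotation vector (axis times angle).
In Python, from plant import ctrl gives the robot as it stands.
- The arm moves only by the tool arm_command, never from a script. Its argument "commands" is text: rows parted by semicolons, each of 7 numbers parted by spaces: the finger opening in mm, from 0 to 85.4, then the shift along the tool's x, y, z in units of 40 mm (1.0 is 40 mm), then the turn, a rotation vector about the tool's x, y, z in degrees. In form: grip dx dy dz wx wy wz; .... A call has 1 to 5 rows; each row is the pose to reach, as a shift and turn from the pose commanded when the call began, along the tool's axes at that moment; what a row does not reach only later rows make up. A row lasts 1/12 s, in which the tool goes at most 41.7 mm and 7.16 degrees, less where a joint would pass 70% of its speed; a pose out of reach is approached as far as the arm can. A call with a gripper value outside its range is refused whole. The fingers move at their own pace and stop on an object; the grip force is fixed at half the most. Time passes only in rows, so rows that repeat a pose let the fingers close. It gives the time, the measured TCP pose, the force and the opening at its end, in the units of the state.
- ctrl.sense(): the state, without advancing time (a new reading comes with each control period).
- ctrl.capture(name): name is "side" or "top" or "wrist"; returns a dict with "img" (400x640x3 uint8, red, green, blue), "range_z" (400x640 float32, mm along the optical axis (not along the pixel's ray), 0 where there is no reading), "fx", "fy", "cx", "cy" (pixels), "R" (3x3) and "t" (3): a world point X has camera coordinates R X + t. Camera axes: x right, y down, z forward; pixel columns grow to the right and rows downward; lengths in mm; the calibration is good to about 2 mm. A picture is of the moment at which its call begins.
- ctrl.finish_job(): hands the job in, once; it reports no verdict.
Trained networks look in a picture, given as the dict that the camera call returned (one of the last four; its "shot" number tells which), for a name from the list of things; names that differ only in an ending like _2 or _b are one class to them, and where a whole thing is asked for, a point or a joint stands for the part that bears it (a point fixed in the world has none). Each returns a list of dicts, best first, with "score" (0 to 1); they miss things now and then, are a little off and sometimes report something else, mostly with a low value. They report only what shows in the picture. A call takes as long as a camera call. They do not tell look-alikes from the thing itself.
- ctrl.recognise(picture, label): "pixel" ([column, row] in pixels, amid what is visible of it).
The state is a dict: "clock": time; "joints": joint angles; "qvel": joint speeds; "joint_efforts": joint torques, N m; "ee_pos": TCP position; "tcp_rot": TCP orientation; "contact_force": force on the tool from outside, world axes, zero at the start; "torque": the same for the moment, N m; "width": opening from 0.0 (shut) to 1.0 (fully open).
Only numpy, scipy, OpenCV 4.12 (cv2) and the standard library are available. Lean on these libraries where they do the work, as an engineer would, in place of code of your own. Each camera call takes 0.05 s, during which the arm holds its last target. There are 200 camera calls.

## Working session

There is one attempt and no reset: what is moved stays moved. The work goes in short steps, Python scripts to look and compute and a tool call to move; the robot and the scene stay as the last step left them, time stands still between calls to the robot, and variables do not carry over. Pictures are saved under pics/ and viewed, about 8 in all and at most 12, crops included, and the job is handed in when it is done.

Besides the shell and the picture viewer there is one more tool, called after ">>>" as a command line: name --argument value ..., lists and objects as JSON in quotes. arm_command: Moves the arm, as the interface text tells. Its arguments: {"type":"object","properties":{"commands":{"type":"string"}},"required":["commands"]}

```bash
mkdir -p pics; ls; python3 - <<'E'
from plant import ctrl
import cv2,numpy as np
s=ctrl.sense();print({k:np.round(v,3).tolist() for k,v in s.items()})
for n in("top","side"):
    c=ctrl.capture(n);cv2.imwrite(f"pics/{n}0.png",c["img"][:,:,::-1])
    print(n,c["fx"],c["cx"],c["cy"],np.round(c["R"],3).tolist(),c["t"])
E
```

```text
pics
{'clock': 0.0, 'joints': [1.229, 0.435, 0.025, 1.574, -0.012, 1.134, -0.075], 'qvel': [0.002, 0.001, 0.001, 0.0, 0.0, 0.0, 0.0], 'joint_efforts': [0.001, -67.046, 1.025, -31.621, 0.016, 0.012, 0.0], 'ee_pos': [147.659, -606.8, 230.551], 'tcp_rot': [-2.469, 1.941, 0.002], 'contact_force': [-0.428, -0.594, 0.49], 'torque': [-0.036, -0.001, 0.06], 'width': 1.001}
top 517.4225460782487 326.33245377826506 198.84995226912932 [[0.009, -1.0, 0.005], [-0.978, -0.01, -0.208], [0.209, -0.003, -0.978]] [  -4.0021752   560.0849901  1773.64080659]
side 361.05873360542114 315.2255387482148 204.7124109637108 [[-0.812, -0.583, 0.01], [-0.415, 0.566, -0.713], [0.41, -0.583, -0.701]] [446.34764682 292.75767514 887.98398337]
```

View pics/top0.png

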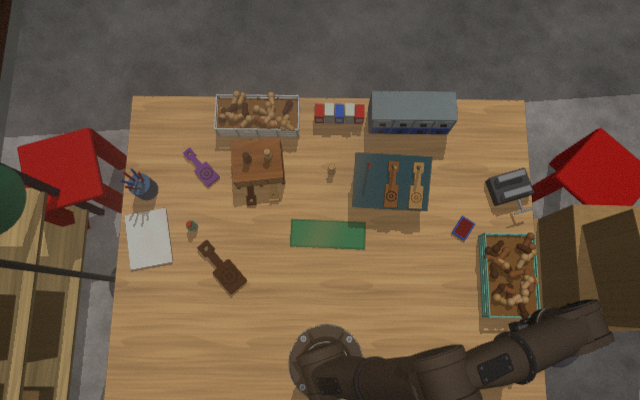

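View pics/side0.png

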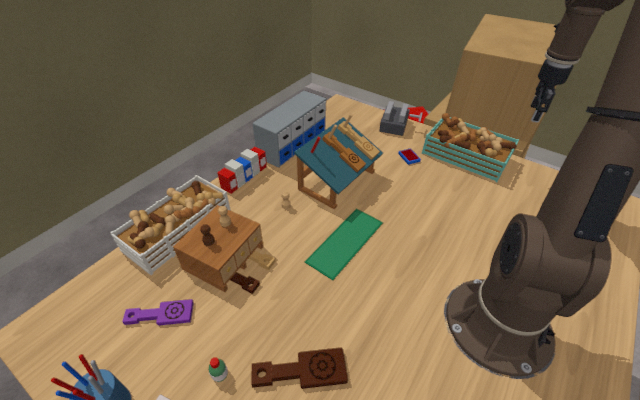

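```bash
cat > h.py <<'E'
from plant import ctrl
import cv2,numpy as np
from scipy.spatial.transform import Rotation as Ro
np.set_printoptions(precision=2,suppress=True)
def cloud(c):
    z=c["range_z"].astype(float);v,u=np.mgrid[:z.shape[0],:z.shape[1]]
    P=np.stack([(u-c["cx"])/c["fx"]*z,(v-c["cy"])/c["fy"]*z,z],-1)
    W=(P-c["t"])@c["R"]; W[z==0]=np.nan; return W
def proj(c,X):
    p=np.asarray(X)@c["R"].T+c["t"]; return np.stack([p[...,0]/p[...,2]*c["fx"]+c["cx"],p[...,1]/p[...,2]*c["fy"]+c["cy"]],-1)
def plane(c,uv,z):  # pixel -> world at height z
    d=np.linalg.inv(c["R"])@np.array([(uv[0]-c["cx"])/c["fx"],(uv[1]-c["cy"])/c["fy"],1]);o=-c["R"].T@c["t"]
    return o+d*(z-o[2])/d[2]
def delta(pos,R=None):
    """shift in tool axes, units of 40mm, and turn in deg to reach pos (mm), R (3x3)"""
    s=ctrl.sense();T=Ro.from_rotvec(s["tcp_rot"])
    print("dxyz",np.round(T.inv().apply(np.array(pos)-s["ee_pos"])/40,3), "turn", None if R is None else np.round((T.inv()*Ro.from_matrix(R)).as_rotvec(degrees=True),2))
E
python3 - <<'E'
from h import *
S={}
for n in("top","side"):
    c=ctrl.capture(n);W=cloud(c);S[n]=(c,W);img=c["img"].astype(int)
    hsv=cv2.cvtColor(c["img"],cv2.COLOR_RGB2HSV);H,Sa,V=[hsv[...,i] for i in range(3)]
    print(n)
    def roi(x0,x1,y0,y1,z0,z1): return (W[...,0]>x0)&(W[...,0]<x1)&(W[...,1]>y0)&(W[...,1]<y1)&(W[...,2]>z0)&(W[...,2]<z1)
    g=(H>60)&(H<80)&(Sa>120)&(W[...,2]<15)&(W[...,2]>-15)
    n_,l,st,ce=cv2.connectedComponentsWithStats(g.astype(np.uint8));k=1+np.argmax(st[1:,4]);P=W[l==k]
    print("mat",P.mean(0),cv2.minAreaRect(P[:,:2].astype(np.float32)))
    b=(H>88)&(H<105)&(Sa>80)&(V>25)&roi(450,900,-400,50,60,220);P=W[b]
    ctr=np.median(P,0);P=P[np.linalg.norm(P-ctr,axis=1)<200];u,s,vt=np.linalg.svd(P-P.mean(0),full_matrices=False);nn=vt[2]*np.sign(vt[2][2]);r=(P-P.mean(0))@nn
    ok=abs(r)<6;u,s,vt=np.linalg.svd(P[ok]-P[ok].mean(0),full_matrices=False);nn=vt[2]*np.sign(vt[2][2])
    print("board",P.mean(0),nn,"tilt",np.arccos(nn[2]),"yaw",np.degrees(np.arctan2(-nn[1],-nn[0])),cv2.minAreaRect(P[ok][:,:2].astype(np.float32)),ok.sum())
    red=((H<6)|(H>174))&(Sa>150)&(V>60)&roi(500,900,-300,100,80,300)
    uv=np.argwhere(red);print("red",len(uv),uv.min(0),uv.max(0),W[red][np.argsort(W[red][:,2])][::max(1,len(uv)//8)])
    t=roi(450,900,50,400,94,108);print("chest top",cv2.minAreaRect(W[t][:,:2].astype(np.float32)),t.sum())
    for nm in("mould","mould_pale","chest"):
        print(nm,[(np.round(d["pixel"]).tolist(),round(d["score"],2),W[int(d["pixel"][1]),int(d["pixel"][0])]) for d in ctrl.recognise(c,nm)[:5]])
    u,v=(257,175) if n=="top" else (245,255)
    cr=c["img"][v-50:v+50,u-55:u+55];cv2.imwrite(f"pics/cr_{n}.png",cv2.resize(cr,None,fx=5,fy=5,interpolation=cv2.INTER_CUBIC)[:,:,::-1])
a=cv2.imread("pics/cr_top.png");b=cv2.imread("pics/cr_side.png");cv2.imwrite("pics/cr.png",cv2.resize(np.hstack([a,b]),(800,364)))
E
```

```text
topTraceback (most recent call last):
  File "<stdin>", line 9, in <module>
    return _wrapfunc(a, 'argmax', axis=axis, out=out, **kwds)
    return bound(*args, **kwds)
ValueError: attempt to get argmax of an empty sequence
```

```bash
python3 - <<'E'
from h import *
for n,pts in(("top",[(328,235),(250,185),(390,210),(366,185)]),("side",[(345,242),(220,235),(330,165)])):
    c=ctrl.capture(n);W=cloud(c);hsv=cv2.cvtColor(c["img"],cv2.COLOR_RGB2HSV)
    print(c["t"],c["fy"])
    for u,v in pts: print(n,u,v,c["range_z"][v,u],W[v,u],hsv[v,u],c["img"][v,u])
E
```

```text
[  -4.    560.08 1773.64] 517.4225460782487
top 328 235 1867.9247 [439.87  -6.05  -2.6 ] [ 49  87 109] [ 86 109  72]
top 250 185 1871.2802 [614.63 277.8   30.38] [ 16 128  80] [80 61 40]
top 390 210 1884.7432 [ 533.34 -231.09    0.81] [ 16 120 117] [117  91  62]
top 366 185 1777.6311 [ 596.39 -134.27  123.49] [88 44 70] [58 70 69]
[446.35 292.76 887.98] 361.05873360542114
side 345 242 1069.1506 [440.87   0.28  -0.55] [ 75 157 127] [ 49 127  87]
side 220 235 954.06366 [682.17 248.41  98.59] [ 14 162 146] [146  95  53]
side 330 165 1130.8984 [ 597.64 -144.09  123.06] [ 95 121  95] [50 88 95]
```

```bash
python3 - <<'E'
from h import *
for n in("top","side"):
    c=ctrl.capture(n);W=cloud(c)
    hsv=cv2.cvtColor(c["img"],cv2.COLOR_RGB2HSV);H,Sa,V=[hsv[...,i].astype(int) for i in range(3)]
    print(n)
    def roi(x0,x1,y0,y1,z0,z1): return (W[...,0]>x0)&(W[...,0]<x1)&(W[...,1]>y0)&(W[...,1]<y1)&(W[...,2]>z0)&(W[...,2]<z1)
    g=(H>40)&(H<85)&(Sa>70)&roi(350,540,-200,200,-15,15)
    P=W[g];print("mat",np.median(P,0),cv2.minAreaRect(P[:,:2].astype(np.float32)))
    b=(H>78)&(H<108)&(Sa>30)&roi(450,900,-400,30,60,230);P=W[b];P=P[np.linalg.norm(P-np.median(P,0),axis=1)<200]
    for _ in range(4):
        m=P.mean(0);nn=np.linalg.svd(P-m,full_matrices=False)[2][2];nn*=np.sign(nn[2]);P=P[abs((P-m)@nn)<6]
    print("board",m,nn,"tilt",np.arccos(nn[2]),"yaw",np.degrees(np.arctan2(-nn[1],-nn[0])),cv2.minAreaRect(P[:,:2].astype(np.float32)),len(P))
    h=(W-m)@nn
    red=((H<8)|(H>170))&(Sa>110)&roi(560,800,-300,50,80,300)
    uv=np.argwhere(red)
    if len(uv): print("red",len(uv),uv.min(0),uv.max(0));i=np.argsort(h[red])[::max(1,len(uv)//8)];print(np.c_[uv[i],W[red][i],h[red][i]])
    t=roi(450,900,50,400,94,108);print("chest top",cv2.minAreaRect(W[t][:,:2].astype(np.float32)),t.sum())
    e=roi(450,900,100,350,8,24)
    print("eyes",[ (W[r].mean(0),r.sum()) for r in (e&(V<60),e&(V>90)) if r.any()])
    for nm in("mould","mould_pale","mould_hole","chest","red_peg"):
        print(nm,[(np.round(d["pixel"]).tolist(),round(d["score"],2),W[int(d["pixel"][1]),int(d["pixel"][0])]) for d in ctrl.recognise(c,nm)[:5]])
    u,v=(257,175) if n=="top" else (245,255)
    cr=c["img"][v-50:v+50,u-55:u+55];cv2.imwrite(f"pics/cr_{n}.png",cv2.resize(cr,None,fx=5,fy=5,interpolation=cv2.INTER_CUBIC)[:,:,::-1])
a=cv2.imread("pics/cr_top.png");b=cv2.imread("pics/cr_side.png");cv2.imwrite("pics/cr.png",cv2.resize(np.hstack([a,b]),(800,364)))
E
```

```text
top
mat [443.03  -5.72   2.17] ((443.6396484375, -3.5608367919921875), (268.47412109375, 98.37118530273438), 88.25541687011719)
board [ 612.66 -220.83  128.38] [-0.39  0.02  0.92] tilt 0.4033475699044694 yaw -2.448417876009833 ((608.5693359375, -222.44984436035156), (254.9176025390625, 173.08547973632812), 87.20314025878906) 1932
red 10 [163 368] [166 370]
[[ 163.    368.    655.48 -135.94  191.03   42.26]
 [ 163.    369.    654.49 -138.96  194.59   45.87]
 [ 164.    368.    648.1  -134.74  204.78   57.82]
 [ 164.    369.    646.   -137.38  212.26   65.47]
 [ 165.    369.    642.75 -137.4   211.7    66.24]
 [ 166.    370.    639.49 -140.7   211.3    67.09]
 [ 166.    368.    638.67 -133.9   213.96   69.97]
 [ 165.    370.    641.   -140.13  217.99   72.66]
 [ 165.    368.    640.77 -133.53  218.55   73.38]
 [ 166.    369.    637.36 -136.76  218.72   74.82]]
chest top ((763.5055541992188, 240.78250122070312), (294.4345397949219, 273.7629699707031), 7.017296314239502) 2042
eyes [(array([592.61, 273.25,  13.21]), np.int64(3)), (array([646.95, 201.63,  13.02]), np.int64(401))]
mould [([2
[... 1573 characters left out ...]
 ,  14.57]), np.int64(180)), (array([639.66, 250.43,  15.42]), np.int64(441))]
mould [([165.0, 315.0], 0.88, array([669.9 , 463.14,  13.07])), ([247.0, 278.0], 0.6, array([580.07, 271.99,  16.81])), ([311.0, 368.0], 0.57, array([304.04, 361.69,  21.6 ]))]
mould_pale [([263.0, 260.0], 0.79, array([588.41, 199.58,  15.19]))]
mould_hole [([167.0, 312.0], 0.96, array([669.29, 459.12,  17.54])), ([313.0, 371.0], 0.61, array([297.11, 363.8 ,  20.06])), ([244.0, 281.0], 0.58, array([579.81, 279.79,  17.16])), ([410.0, 155.0], 0.35, array([ 464.14, -490.32,   13.15]))]
chest [([217.0, 251.0], 0.83, array([653.92, 289.32,  98.07]))]
red_peg [([312.0, 145.0], 0.59, array([ 679.6 , -160.7 ,  154.93]))]
```

View pics/cr.png

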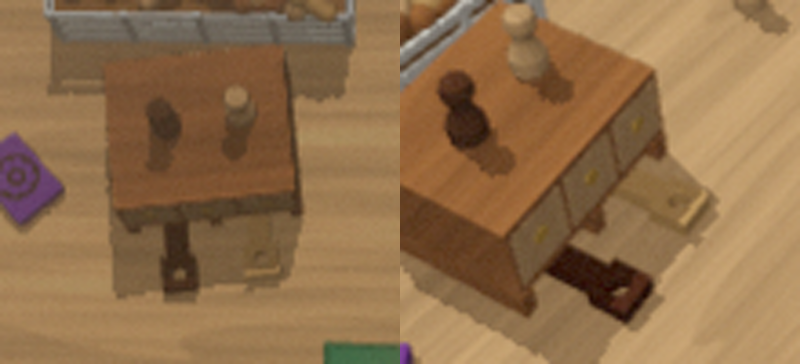

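```bash
python3 - <<'E'
from h import *
delta([500,275,230],np.array([[0,-1,0],[-1,0,0],[0,0,-1]]).T)
E
```

```text
dxyz [-19.35 -13.77   0.03] turn [-0.   -0.   13.67]
```

>>> arm_command --commands "85 -19.35 -13.77 0 0 0 13.7;85 -19.35 -13.77 0 0 0 13.7;85 -19.35 -13.77 0 0 0 13.7;85 -19.35 -13.77 0 0 0 13.7;85 -19.35 -13.77 0 0 0 13.7"

```text
clock: 1.27
ee_pos: [225.4, -412.0, 231.4]
tcp_rot: [2.221, -2.222, 0.001]
contact_force: [2.1, 0.5, -0.1]
width: 0.99
```

```bash
python3 - <<'E'
from h import *
s=ctrl.sense();print(s["joints"])
delta([500,275,230],np.array([[0,-1,0],[-1,0,0],[0,0,-1]]).T)
E
```

```text
[ 0.96  0.18 -0.01  1.94  0.    1.02 -0.62]
dxyz [-17.18  -6.85   0.03] turn [-0.01 -0.03 -0.04]
```

>>> arm_command --commands "85 -17.2 -6.9 0 0 0 0;85 -17.2 -6.9 0 0 0 0;85 -17.2 -6.9 0 0 0 0;85 -17.2 -6.9 0 0 0 0;85 -17.2 -6.9 0 0 0 0"

```text
clock: 1.68
ee_pos: [303.0, -218.6, 231.7]
tcp_rot: [2.221, -2.222, 0.002]
contact_force: [1.6, -0.3, 0.2]
width: 0.993
```

>>> arm_command --commands "85 -12.2 -5 0 0 0 0;85 -12.2 -5 0 0 0 0;85 -12.2 -5 0 0 0 0;85 -12.2 -5 0 0 0 0;85 -12.2 -5 0 0 0 0"

```text
clock: 2.1
ee_pos: [382.1, -25.7, 231.8]
tcp_rot: [-2.22, 2.222, -0.002]
contact_force: [0.9, -1.3, 0.1]
width: 0.993
```

```bash
python3 - <<'E'
from h import *
s=ctrl.sense();print(s["joints"],s["ee_pos"])
delta([500,275,230],np.array([[0,-1,0],[-1,0,0],[0,0,-1]]).T)
E
```

```text
[ 0.38  0.07 -0.47  2.08  0.04  1.   -1.68] [382.13 -25.74 231.78]
dxyz [-7.52 -2.94  0.04] turn [-0.08 -0.02 -0.04]
```

>>> arm_command --commands "60 -7.5 -2.9 0 0 0 0;60 -7.5 -2.9 0 0 0 0;60 -7.5 -2.9 0 0 0 0;60 -7.5 -2.9 0 0 0 0;60 -7.5 -2.9 0 0 0 0"

```text
clock: 2.52
ee_pos: [457.5, 168.5, 231.5]
tcp_rot: [-2.22, 2.222, -0.001]
contact_force: [-0.2, -1.1, 0.7]
width: 0.7
```

>>> arm_command --commands "60 -2.5 -1 0 0 0 0;60 -2.5 -1 0 0 0 0;60 -2.5 -1 0 0 0 0;60 -2.5 -1 0 0 0 0"

```text
clock: 2.85
ee_pos: [497.4, 272.7, 231.2]
tcp_rot: [-2.225, 2.214, 0.005]
contact_force: [-1.0, -0.2, -0.9]
width: 0.703
```

```bash
python3 - <<'E'
from h import *
s=ctrl.sense();print(s["joints"],s["ee_pos"])
c=ctrl.capture("wrist");cv2.imwrite("pics/w1.png",c["img"][:,:,::-1]);W=cloud(c)
print("cam",-c["R"].T@c["t"],c["R"][2])
np.savez("pics/w1.npz",W=W,**{k:c[k] for k in("img","R","t","fx","fy","cx","cy")})
for nm in("mould","mould_hole"):
    print(nm,[(np.round(d["pixel"]).tolist(),round(d["score"],2),plane(c,d["pixel"],16)) for d in ctrl.recognise(c,nm)[:3]])
E
```

```text
[-0.16  0.41 -0.6   1.68  0.25  1.13 -2.39] [497.36 272.69 231.16]
cam [564.87 272.61 374.31] [-0.27  0.   -0.96]
mould [([306.0, 105.0], 0.97, array([577.06, 282.26,  16.  ])), ([256.0, 294.0], 0.95, array([320.48, 354.2 ,  16.  ])), ([166.0, 32.0], 0.6, array([653.82, 438.18,  16.  ]))]
mould_hole [([166.0, 29.0], 0.98, array([656.71, 437.46,  16.  ])), ([254.0, 297.0], 0.73, array([315.04, 357.19,  16.  ])), ([305.0, 102.0], 0.68, array([580.88, 283.56,  16.  ]))]
```

View pics/w1.png

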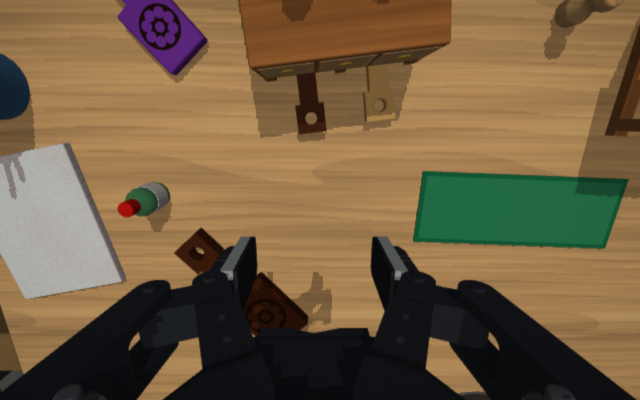

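```bash
python3 - <<'E'
from h import *
c=dict(np.load("pics/w1.npz"));W=c["W"]
for nm,uv,z in[("hole",(311,118),16),("handle@chest",(307,76),16),("eyeL",(297,134),16),("eyeR",(326,130),16),("pale hole",(379,105),16)]: print(nm,plane(c,uv,z))
V=c["img"].max(2);m=(V<75);m2=np.zeros_like(m);m2[72:138,290:330]=m[72:138,290:330]
k=m2&(W[...,2]>4)&(W[...,2]<28);uv=np.argwhere(k)[:,::-1];P=np.array([plane(c,p,16) for p in uv]);P=P[np.abs(P[:,1]-282)<22]
print(len(P),P.min(0),P.max(0))
for x in range(540,620,6):
    q=P[abs(P[:,0]-x)<3]
    if len(q): print(x,len(q),q[:,1].min(),q[:,1].max(),q[:,1].mean())
print("z med",np.nanmedian(W[k][:,2]))
f=(W[...,2]>60)&(W[...,2]<92)&(W[...,0]>580)&(W[...,0]<660)&(W[...,1]>150)&(W[...,1]<340);Q=W[f];pf=np.polyfit(Q[:,1],Q[:,0],1);print("front",f.sum(),pf,np.polyval(pf,280),np.percentile(Q[:,0],[5,50,95]))
E
```

```text
hole [562.46 276.54  16.  ]
handle@chest [609.2  281.28  16.  ]
eyeL [543.61 293.51  16.  ]
eyeR [548.54 258.32  16.  ]
pale hole [577.72 196.07  16.  ]
1217 [544.81 260.75  16.  ] [612.44 294.46  16.  ]
546 66 260.7458021175655 291.069721616542 279.36419477895925
552 134 260.763519745416 292.240190767998 276.5973010550187
558 91 260.8516224082339 293.3534789172284 276.69464549233476
564 86 260.93892403596334 294.4637067004053 278.01412977787
570 144 261.0254355037596 294.4506746792331 277.79760694564015
576 134 262.3157231896654 294.38586660074685 277.69873629945386
582 98 262.3952132803824 289.5908827465584 278.40632165744887
588 113 269.53586045958036 290.7257205340255 280.2234615708292
594 91 270.7626556475013 291.8087290860237 281.0029121315464
600 111 270.8037097502755 291.7879566882915 281.5752124972573
606 92 272.0119789545411 292.88590292028607 282.3812742241881
612 57 272.04717204177973 292.8297577758132 281.2836522075946
z med 16.647465125573373
front 1101 [ -0.12 643.4 ] 609.9826142544622 [605.35 613.97 623.44]
```

```bash
cat >> h.py <<'E'
def Rdown(yaw,flip=1):  # tool down, mould x-axis at yaw(deg); tool y = -flip*axis
    y=np.radians(yaw);a=-flip*np.array([np.cos(y),np.sin(y),0]);z=np.array([0,0,-1.]);return np.stack([np.cross(a,z),a,z],1)
E
python3 - <<'E'
from h import *
delta([558.5,276.1,120],Rdown(6))
E
```

```text
dxyz [-0.25 -1.54  2.77] turn [ 0.04 -0.05 -6.01]
```

>>> arm_command --commands "54 -0.15 -1.54 0 0 0 -6;54 -0.15 -1.54 1 0 0 -6;54 -0.15 -1.54 2 0 0 -6;54 -0.15 -1.54 2.77 0 0 -6;54 -0.15 -1.54 2.77 0 0 -6"

```text
clock: 3.42
ee_pos: [555.7, 267.5, 114.1]
tcp_rot: [2.324, -2.098, -0.004]
contact_force: [-0.4, -1.1, -0.6]
width: 0.633
```

```bash
python3 - <<'E'
from h import *
s=ctrl.sense();print(s["joints"],s["ee_pos"])
delta([558.5,276.1,5],Rdown(6))
c=ctrl.capture("wrist");cv2.imwrite("pics/w2.png",c["img"][:,:,::-1]);W=cloud(c)
for nm in("mould","mould_hole"):
    print(nm,[(np.round(d["pixel"]).tolist(),round(d["score"],2),plane(c,d["pixel"],16)) for d in ctrl.recognise(c,nm)[:3]])
print(proj(c,[[558.5,276.1,16],[562.5,276.5,16]]))
V=c["img"].max(2);P=np.array([plane(c,p,16) for p in np.argwhere((V<75)&(W[...,2]>4)&(W[...,2]<28)&(abs(W[...,1]-278)<30)&(W[...,0]>535)&(W[...,0]<605))[:,::-1]])
for x in range(540,600,8):
    q=P[abs(P[:,0]-x)<3]
    if len(q): print(x,len(q),q[:,1].min(),q[:,1].max(),q[:,1].mean())
E
```

```text
[-0.17  0.61 -0.55  1.68  0.37  0.97 -2.32] [555.7  267.52 114.14]
dxyz [-0.22 -0.12  2.73] turn [ 0.54 -0.31 -0.16]
mould [([176.0, 368.0], 0.86, array([355.2 , 390.54,  16.  ])), ([101.0, 44.0], 0.67, array([657.33, 437.59,  16.  ])), ([301.0, 174.0], 0.59, array([573.99, 279.8 ,  16.  ]))]
mould_hole [([301.0, 171.0], 0.85, array([576.4 , 279.93,  16.  ])), ([101.0, 47.0], 0.78, array([655.51, 437.41,  16.  ])), ([176.0, 372.0], 0.67, array([349.5 , 391.65,  16.  ]))]
[[303.26 191.55]
 [303.22 187.04]]
548 209 259.6031816292244 292.16002650825885 277.51816810946275
556 247 260.10266827373744 292.7551737866548 276.47083496041023
564 160 260.12969942524205 294.2530886334282 277.498304196361
572 260 261.8595250283635 294.81844678615636 278.52907492261875
580 253 262.7144825032395 295.84373912912395 277.86536981146486
588 185 269.5821193165885 290.95771130550503 280.32016260604814
596 192 270.3529077737861 292.41985219432104 281.09716515723284
```

View pics/w2.png

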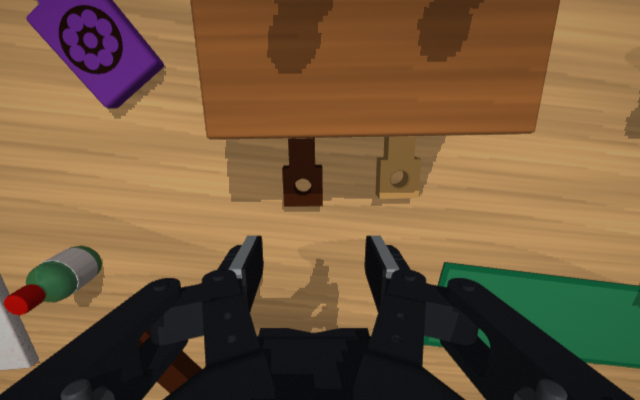

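>>> arm_command --commands "54 -0.22 -0.12 0 0.5 0 0;54 -0.22 -0.12 1 0.5 0 0;54 -0.22 -0.12 2 0.5 0 0;54 -0.22 -0.12 2.4 0.5 0 0;54 -0.22 -0.12 2.4 0.5 0 0"

```text
clock: 3.98
ee_pos: [561.5, 281.5, 22.8]
tcp_rot: [-2.332, 2.1, -0.008]
contact_force: [-0.4, -0.4, -0.2]
width: 0.632
```

```bash
python3 - <<'E'
from h import *
s=ctrl.sense();print(s["ee_pos"],s["contact_force"])
delta([558.5,276.1,5],Rdown(6))
E
```

```text
[561.52 281.46  22.78] [-0.36 -0.35 -0.24]
dxyz [0.12 0.09 0.44] turn [-0.37 -0.08  0.  ]
```

>>> arm_command --commands "54 0.12 0.09 0.1 0 0 0;54 0.12 0.09 0.42 0 0 0;54 0.12 0.09 0.42 0 0 0;54 0.12 0.09 0.42 0 0 0"

```text
clock: 4.32
ee_pos: [560.0, 276.8, 8.5]
tcp_rot: [-2.328, 2.098, -0.01]
contact_force: [0.4, 0.3, 0.4]
width: 0.634
```

>>> arm_command --commands "20 0 0 0 0 0 0;20 0 0 0 0 0 0;20 0 0 0 0 0 0;20 0 0 0 0 0 0;20 0 0 0 0 0 0"

```text
clock: 4.73
ee_pos: [560.2, 277.2, 8.9]
tcp_rot: [-2.328, 2.097, -0.01]
contact_force: [-1.0, -0.8, 5.7]
width: 0.369
```

```bash
python3 - <<'E'
from h import *
s=ctrl.sense();print(s["ee_pos"],s["contact_force"],s["width"]*85.4)
E
```

```text
[560.22 277.25   8.92] [-0.98 -0.77  5.67] 31.514548419160473
```

>>> arm_command --commands "20 0 0.3 -0.04 0 0 0;20 0 0.9 -0.04 0 0 0;20 0 1.5 -0.04 0 0 0;20 0 2.1 -0.04 0 0 0;20 0 2.7 -0.04 0 0 0"

```text
clock: 5.15
ee_pos: [451.8, 265.6, 8.9]
tcp_rot: [-2.328, 2.098, -0.01]
contact_force: [-0.1, -0.0, 1.3]
width: 0.377
```

>>> arm_command --commands "20 0 0.6 0 0 0 0;20 0 1.1 -0.2 0 0 0;20 0 1.1 -1 0 0 0;20 0 1.1 -1.8 0 0 0;20 0 1.1 -1.8 0 0 0"

```text
clock: 5.57
ee_pos: [409.5, 263.2, 85.0]
tcp_rot: [-2.325, 2.092, -0.012]
contact_force: [1.2, 0.8, -2.8]
width: 0.374
```

```bash
python3 - <<'E'
from h import *
s=ctrl.sense();print(s["ee_pos"],s["contact_force"],s["width"]*85.4,s["joints"])
c=ctrl.capture("side");cv2.imwrite("pics/s3.png",c["img"][100:400,100:500,::-1])
E
```

```text
[409.5  263.16  84.95] [ 1.15  0.81 -2.78] 31.934121824597664 [-0.24  0.46 -0.57  2.05  0.38  0.72 -2.52]
```

View pics/s3.png

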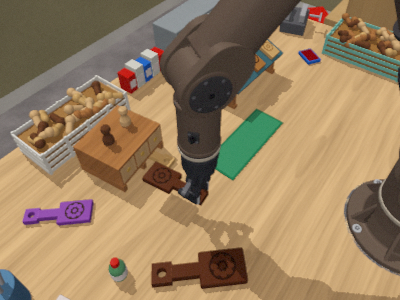

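```bash
python3 - <<'E'
from h import *
delta([470,60,150],Rdown(42))
E
```

```text
dxyz [ 5.18 -1.   -1.68] turn [ -0.84  -0.11 -36.03]
```

>>> arm_command --commands "20 2 -1 -1.7 -0.8 0 -7;20 4 -1 -1.7 -0.8 0 -14;20 5.2 -1 -1.7 -0.8 0 -21;20 5.2 -1 -1.7 -0.8 0 -28;20 5.2 -1 -1.7 -0.8 0 -35"

```text
clock: 6.03
ee_pos: [458.9, 97.7, 138.0]
tcp_rot: [2.812, -1.387, -0.003]
contact_force: [0.1, -0.7, -2.0]
width: 0.373
```

>>> arm_command --commands "20 0 0 0 0 0 -7;20 0 0 0 0 0 -14;20 0 0 0 0 0 -21;20 0 0 0 0 0 -28;20 0 0 0 0 0 -35"

```text
clock: 6.45
ee_pos: [458.7, 99.1, 137.6]
tcp_rot: [3.1, -0.478, -0.006]
contact_force: [-0.2, 0.0, -1.3]
width: 0.375
```

>>> arm_command --commands "20 0 0 0 0 0 -7;20 0 0 0 0 0 -14;20 0 0 0 0 0 -21;20 0 0 0 0 0 -28;20 0 0 0 0 0 -35"

```text
clock: 6.87
ee_pos: [458.8, 99.2, 137.6]
tcp_rot: [3.102, 0.477, -0.008]
contact_force: [-0.1, 0.3, -1.6]
width: 0.368
```

>>> arm_command --commands "20 0 0 0 0 0 -7;20 0 0 0 0 0 -14;20 0 0 0 0 0 -21;20 0 0 0 0 0 -28;20 0 0 0 0 0 -35"

```text
clock: 7.28
ee_pos: [458.8, 99.3, 137.5]
tcp_rot: [2.817, 1.388, -0.01]
contact_force: [-0.5, -1.3, -1.8]
width: 0.373
```

```bash
python3 - <<'E'
from h import *
s=ctrl.sense();print(s["ee_pos"],s["tcp_rot"],s["contact_force"],s["width"]*85.4,s["joints"])
delta([508,12,40],Rdown(177.2))
E
```

```text
[458.82  99.26 137.47] [ 2.82  1.39 -0.01] [-0.47 -1.34 -1.81] 31.81334813481474 [ 0.53  0.59 -1.2   1.99  0.65  1.03 -0.06]
dxyz [-0.97  2.31  2.44] turn [ -0.19   0.32 -34.72]
```

>>> arm_command --commands "20 -0.5 1 0 0 0 -7;20 -0.97 2.3 1 0 0 -14;20 -0.97 2.3 2 0 0 -21;20 -0.97 2.3 2.44 0 0 -28;20 -0.97 2.3 2.44 0 0 -34.7"

```text
clock: 7.7
ee_pos: [504.8, 7.8, 33.6]
tcp_rot: [-2.277, -2.158, 0.021]
contact_force: [-1.0, 0.2, -1.2]
width: 0.375
```

```bash
python3 - <<'E'
from h import *
s=ctrl.sense();print(s["ee_pos"],s["tcp_rot"],s["contact_force"],s["width"]*85.4,s["joints"])
delta([508,12,14],Rdown(177.2))
E
```

```text
[504.83   7.8   33.61] [-2.28 -2.16  0.02] [-0.99  0.24 -1.17] 32.014064090373175 [ 0.64  0.84 -1.15  1.99  0.94  1.    0.53]
dxyz [0.11 0.08 0.49] turn [-0.72  0.38 -0.26]
```

>>> arm_command --commands "20 0 0 0.3 -0.7 0 0;20 0 0 0.5 -0.7 0 0;20 0 0 0.56 -0.7 0 0;20 0 0 0.56 -0.7 0 0"

```text
clock: 8.03
ee_pos: [506.9, 12.0, 17.8]
tcp_rot: [2.276, 2.154, 0.002]
contact_force: [0.0, 0.2, -0.6]
width: 0.377
```

```bash
python3 - <<'E'
from h import *
s=ctrl.sense();print(s["ee_pos"],s["contact_force"],s["torque"],s["width"]*85.4)
c=ctrl.capture("side");W=cloud(c)
m=(c["img"].max(2)<75)&(abs(W[...,0]-440)<90)&(abs(W[...,1]-8)<40)&(W[...,2]>2)&(W[...,2]<60)
P=W[m];print(m.sum(),P.min(0),P.max(0))
for x in range(360,530,15):
    q=P[abs(P[:,0]-x)<7]
    if len(q): print(x,len(q),np.percentile(q[:,2],[10,50,90]),q[:,1].min(),q[:,1].max())
E
```

```text
[506.85  11.98  17.77] [ 0.04  0.2  -0.62] [-0.01 -0.09 -0.01] 32.16988672281866
711 [357.75 -14.33   2.01] [514.19  47.55  59.95]
360 59 [14.06 19.34 21.2 ] -5.61347481673215 45.41054270054365
375 85 [17.21 20.12 22.07] -7.002629857246277 47.20093925773666
390 88 [17.62 20.68 22.97] -8.982278081197434 47.54643504945503
405 87 [16.06 21.92 24.15] -8.475469238974853 44.91571657624105
420 89 [15.85 21.34 24.1 ] -14.326194047130656 44.59879575039549
435 70 [17.99 21.4  23.25] -12.161430877651728 43.225417302528925
450 41 [11.23 21.81 23.62] 2.4414215796052234 24.86487745840707
465 37 [10.61 22.64 25.15] 3.285443627772296 24.882429738290412
480 25 [10.17 19.21 24.62] -2.5979801005267387 27.708325686780576
495 55 [14.48 36.78 53.43] -9.050583795661462 41.79795263739282
510 36 [21.34 30.89 47.52] -8.632971998410467 39.95741198553186
```

>>> arm_command --commands "20 0 0 0.06 0 0 0;20 0 0 0.12 0 0 0;20 0 0 0.16 0 0 0;20 0 0 0.16 0 0 0"

```text
clock: 8.42
ee_pos: [507.7, 12.0, 12.2]
tcp_rot: [2.275, 2.153, 0.005]
contact_force: [1.5, -0.7, 1.4]
width: 0.371
```

```bash
python3 - <<'E'
from h import *
s=ctrl.sense();print(s["ee_pos"],s["contact_force"],s["torque"],s["width"]*85.4)
E
```

```text
[507.72  12.03  12.19] [ 1.52 -0.67  1.36] [ 0.04 -0.15 -0.01] 31.665359496384355
```

Contact on the mat. Release and retreat upwards and back for a view.

>>> arm_command --commands "56 0 0 0 0 0 0;56 0 0 0 0 0 0;56 0 0 0 0 0 0;56 0 0 -0.5 0 0 0;56 0 0 -1.5 0 0 0"

```text
clock: 8.83
ee_pos: [504.3, 11.2, 69.4]
tcp_rot: [2.278, 2.157, -0.004]
contact_force: [0.8, -1.3, -0.2]
width: 0.657
```

>>> arm_command --commands "75 0 1 -1 0 0 0;75 0 2 -2 0 0 0;75 0 2.5 -2.5 0 0 0;75 0 2.5 -2.5 0 0 0;75 0 2.5 -2.5 0 0 0"

```text
clock: 9.25
ee_pos: [609.7, 7.8, 176.3]
tcp_rot: [2.275, 2.149, 0.013]
contact_force: [-0.5, 0.3, -0.3]
width: 0.879
```

```bash
python3 - <<'E'
from h import *
s=ctrl.sense();print(s["ee_pos"],s["joints"],s["width"]*85.4)
c=ctrl.capture("wrist");W=cloud(c);cv2.imwrite("pics/w4.png",c["img"][:,:,::-1])
print("cam",-c["R"].T@c["t"],c["R"][2])
np.savez("pics/w4.npz",W=W,**{k:c[k] for k in("img","R","t","fx","fy","cx","cy")})
for nm in("mould_hole","mould_head","red_peg"):
    print(nm,[(np.round(d["pixel"]).tolist(),round(d["score"],2),plane(c,d["pixel"],18)) for d in ctrl.recognise(c,nm)[:3]])
E
```

```text
[609.66   7.85 176.3 ] [ 0.62  0.76 -1.2   1.63  0.75  1.27  0.78] 75.10717118139968
cam [537.87  12.37 318.47] [ 0.28 -0.02 -0.96]
mould_hole [([309.0, 47.0], 0.64, array([479.5 ,   9.91,  18.  ]))]
mould_head [([311.0, 47.0], 0.9, array([479.31,  12.47,  18.  ]))]
red_peg [([24.0, 352.0], 0.9, array([ 815.9 , -381.43,   18.  ]))]
```

View pics/w4.png

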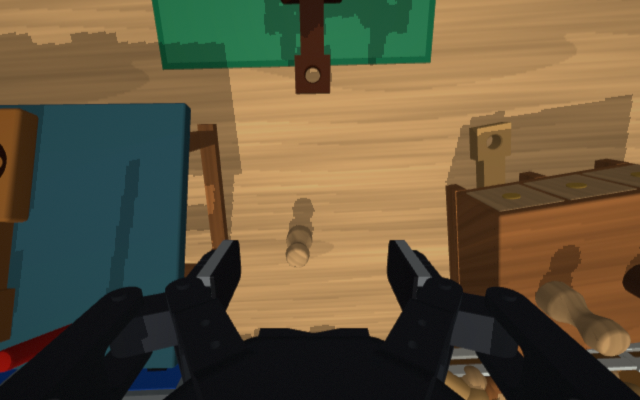

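```bash
python3 - <<'E'
from h import *
c=dict(np.load("pics/w4.npz"));W=c["W"]
for nm,uv in[("hole",(313,75)),("handle far",(311.5,3)),("eyeL",(295,93)),("eyeR",(330,93))]: print(nm,plane(c,uv,18))
print("pale hole",plane(c,(494,143),16))
t=ctrl.capture("top");W=cloud(t)
m=(t["img"].max(2)<70)&(abs(W[...,0]-440)<90)&(abs(W[...,1]-12)<35)&(W[...,2]>8)&(W[...,2]<30)
P=W[m];print(m.sum(),P.min(0),P.max(0),np.median(P,0))
for x in range(360,530,15):
    q=P[abs(P[:,0]-x)<7]
    if len(q): print(x,len(q),q[:,1].min(),q[:,1].max(),q[:,1].mean(),np.median(q[:,2]))
s=ctrl.capture("side");W=cloud(s)
m=(s["img"].max(2)<75)&(abs(W[...,0]-440)<90)&(abs(W[...,1]-12)<35)&(W[...,2]>8)&(W[...,2]<30)
P=W[m];print(m.sum(),P.min(0),P.max(0),np.median(P,0))
for x in range(360,530,15):
    q=P[abs(P[:,0]-x)<7]
    if len(q): print(x,len(q),q[:,1].min(),q[:,1].max(),q[:,1].mean(),np.median(q[:,2]))
for k,i in(("s",s),("t",t)):print(k,[(np.round(d["pixel"]).tolist(),round(d["score"],2),plane(i,d["pixel"],18)) for d in ctrl.recognise(i,"mould")[:4]])
E
```

```text
hole [503.79  12.67  18.  ]
handle far [443.36  14.76  18.  ]
eyeL [519.13  -5.91  18.  ]
eyeR [521.08  28.4   18.  ]
pale hole [579.27 195.83  16.  ]Traceback (most recent call last):
  File "<stdin>", line 7, in <module>
    return umr_minimum(a, axis, None, out, keepdims, initial, where)
ValueError: zero-size array to reduction operation minimum which has no identity
```

```bash
python3 - <<'E'
from h import *
delta([421,16.4,110],Rdown(177.3))
E
```

```text
dxyz [-0.01 -4.6   1.51] turn [ 0.34  0.31 -0.38]
```

>>> arm_command --commands "75 0 -1 0.4 0.3 0.3 0;75 0 -2 0.8 0.3 0.3 0;75 0 -3 1.2 0.3 0.3 0;75 0 -4 1.5 0.3 0.3 0;75 0 -4.6 1.5 0.3 0.3 -0.4"

```text
clock: 9.92
ee_pos: [416.2, 15.9, 108.3]
tcp_rot: [-2.272, -2.167, 0.005]
contact_force: [-0.1, 0.9, 0.9]
width: 0.88
```

>>> arm_command --commands "75 0 0 0 0 0 0;75 0 0 0 0 0 0"

```text
clock: 10.08
ee_pos: [420.2, 16.1, 110.7]
tcp_rot: [2.271, 2.168, -0.001]
contact_force: [1.0, -0.3, 0.4]
width: 0.877
```

```bash
python3 - <<'E'
from h import *
s=ctrl.sense();print(s["ee_pos"],s["joints"],s["width"]*85.4)
c=ctrl.capture("wrist");W=cloud(c);cv2.imwrite("pics/w5.png",c["img"][:,:,::-1])
np.savez("pics/w5.npz",W=W,**{k:c[k] for k in("img","R","t","fx","fy","cx","cy")})
delta([421,16.4,9],Rdown(177.3))
print("pred hole",proj(c,[503.8,12.7,18]))
E
```

```text
[420.15  16.13 110.65] [ 0.75  0.57 -1.23  2.13  0.69  0.93  0.65] 74.85326876295744
dxyz [-0.   -0.03  2.55] turn [ 0.16  0.01 -0.03]
pred hole [314.38 287.3 ]
```

View pics/w5.png

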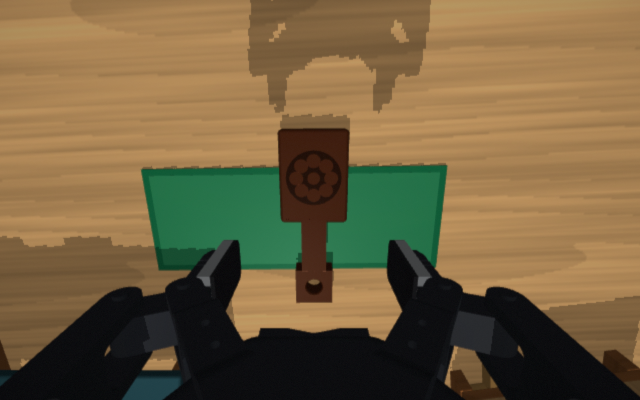

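>>> arm_command --commands "75 0 0 0.8 0 0 0;75 0 0 1.6 0 0 0;75 0 0 2.2 0 0 0;75 0 0 2.5 0 0 0;75 0 0 2.5 0 0 0"

```text
clock: 10.55
ee_pos: [422.5, 17.2, 9.0]
tcp_rot: [-2.273, -2.167, -0.001]
contact_force: [-0.7, 0.9, -0.8]
width: 0.876
```

```bash
python3 - <<'E'
from h import *
s=ctrl.sense();print(s["ee_pos"],s["joints"],s["contact_force"])
delta([421,16.4,9],Rdown(177.3))
E
```

```text
[422.46  17.24   9.01] [ 0.58  0.71 -1.02  2.21  0.94  0.75  0.43] [-0.66  0.87 -0.8 ]
dxyz [-0.02 -0.04  0.  ] turn [-0.03 -0.08 -0.04]
```

>>> arm_command --commands "45 0 0 0 0 0 0;45 0 0 0 0 0 0;45 0 0 0 0 0 0;45 0 0 0 0 0 0;45 0 0 0 0 0 0"

```text
clock: 10.97
ee_pos: [423.8, 17.5, 12.6]
tcp_rot: [2.272, 2.166, 0.007]
contact_force: [-2.0, 1.4, 5.7]
width: 0.632
```

```bash
python3 - <<'E'
from h import *
s=ctrl.sense();print(s["ee_pos"],s["width"]*85.4,s["contact_force"])
E
```

```text
[423.82  17.55  12.6 ] 53.96849923573985 [-1.95  1.37  5.66]
```

```bash
cat >> h.py <<'E'
def board(psi=-2.8,t=0.4):
    p=np.radians(psi);u=np.array([np.cos(t)*np.cos(p),np.cos(t)*np.sin(p),np.sin(t)]);n=np.array([-np.sin(t)*np.cos(p),-np.sin(t)*np.sin(p),np.cos(t)])
    return u,n,np.cross(n,u)   # up-slope, normal, +y
def Rboard():
    u,n,y=board();return np.stack([np.cross(u,-n),u,-n],1)
ROOT=np.array([665,-135,150.])
def tcp_for(hx,hy,hz,root=ROOT,L=80,h0=10.6,lat=0):
    """tcp so that hole sits at hx,hy,hz in the peg frame"""
    u,n,y=board();return root+u*(hx-L)+y*(hy-lat)+n*(hz+h0)
E
python3 - <<'E'
from h import *
T=tcp_for(-30,0,110);print(T);delta(T,Rboard())
E
```

```text
[ 516.9  -127.76  218.24]
dxyz [-3.51  2.52 -5.13] turn [-22.63  -0.08   0.03]
```

>>> arm_command --commands "45 0 0 -1 0 0 0;45 0 0 -2 0 0 0;45 0 0 -3 0 0 0;45 0 0 -4 0 0 0;45 0 0 -5 0 0 0"

```text
clock: 11.38
ee_pos: [422.1, 17.9, 213.8]
tcp_rot: [2.272, 2.169, 0.007]
contact_force: [0.6, -1.6, -1.6]
width: 0.626
```

```bash
python3 - <<'E'
from h import *
s=ctrl.sense();print(s["ee_pos"],s["joints"],s["width"]*85.4)
T=tcp_for(-30,0,110);print(T);delta(T,Rboard())
E
```

```text
[422.1   17.88 213.84] [ 0.85  0.36 -1.24  2.    0.39  1.05  0.95] 53.4615592352231
[ 516.9  -127.76  218.24]
dxyz [-3.53  2.54 -0.11] turn [-22.72  -0.17   0.11]
```

>>> arm_command --commands "45 0 0 -0.6 -6 0 0;45 -0.6 0.2 -0.6 -12 0 0;45 -1.5 1 -0.6 -18 0 0;45 -2.5 1.8 -0.5 -22.7 0 0;45 -3.5 2.5 -0.4 -22.7 0 0"

```text
clock: 11.8
ee_pos: [498.9, -107.8, 229.9]
tcp_rot: [2.04, 1.946, 0.391]
contact_force: [-1.7, 0.0, -0.0]
width: 0.631
```

>>> arm_command --commands "45 0 0 0 0 0 0;45 0 0 0 0 0 0"

```text
clock: 11.97
ee_pos: [501.5, -107.8, 229.6]
tcp_rot: [2.05, 1.947, 0.396]
contact_force: [-0.2, 1.6, -1.7]
width: 0.628
```

```bash
python3 - <<'E'
from h import *
s=ctrl.sense();print(s["ee_pos"],s["joints"],s["width"]*85.4,s["contact_force"])
T=tcp_for(-30,0,110);delta(T,Rboard())
c=ctrl.capture("wrist");W=cloud(c);cv2.imwrite("pics/w6.png",c["img"][:,:,::-1])
np.savez("pics/w6.npz",W=W,rot=s["tcp_rot"],pos=s["ee_pos"],**{k:c[k] for k in("img","R","t","fx","fy","cx","cy")})
u,n,y=board();print("peg root/tip pred",proj(c,ROOT),proj(c,ROOT+70*n))
Tm=Ro.from_rotvec(s["tcp_rot"]).as_matrix();hp=s["ee_pos"]+Tm@np.array([0,80,-5.4+10]);print("hole top pred",proj(c,s["ee_pos"]+Tm@np.array([0,80,10.6-16])))
E
```

```text
[ 501.52 -107.76  229.64] [ 1.16  0.21 -1.14  2.11  0.35  0.56  1.33] 53.66926356948274 [-0.18  1.65 -1.74]
dxyz [-0.48  0.27  0.42] turn [-0.06 -0.06 -0.18]
peg root/tip pred [296.65 293.28] [292.15 340.08]
hole top pred [313.47 374.38]
```

View pics/w6.png

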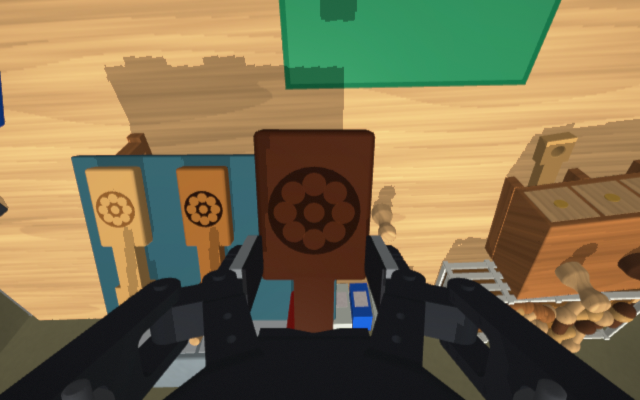

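```bash
python3 - <<'E'
from h import *
u,n,y=board()
def red(c,box):
    hsv=cv2.cvtColor(c["img"],cv2.COLOR_RGB2HSV);m=((hsv[...,0]<8)|(hsv[...,0]>170))&(hsv[...,1]>110)&(hsv[...,2]>50)
    k=np.zeros_like(m);a,b,d,e=box;k[b:e,a:d]=m[b:e,a:d];return np.argwhere(k)[:,::-1].astype(float)
cs=ctrl.capture("side");ct=ctrl.capture("top");np.savez("pics/st.npz",s=cs["img"],t=ct["img"])
w6=dict(np.load("pics/w6.npz"));w4=dict(np.load("pics/w4.npz"))
for nm,c,box in(("side",cs,(295,125,330,160)),("top",ct,(360,155,380,175)),("w6",w6,(280,278,303,330)),("w4",w4,(0,315,80,375))):
    p=red(c,box)
    if len(p)<4: print(nm,"few",len(p));continue
    l=cv2.fitLine(p.astype(np.float32),cv2.DIST_L2,0,.01,.01).ravel();q=proj(c,np.stack([ROOT,ROOT+70*n]))
    d=l[:2];nn=np.array([-d[1],d[0]]);t=(p-l[2:])@d
    print(nm,len(p),"ends",l[2:]+d*t.min(),l[2:]+d*t.max(),"pred root,tip",q.ravel(),"perp err root,tip px",(q-l[2:])@nn)
    for k,v in(("u",u),("y",y)): print("   d perp per mm",k,(proj(c,ROOT+35*n+v)-proj(c,ROOT+35*n))@nn)
a=cv2.resize(cs["img"][90:210,240:400],None,fx=4,fy=4,interpolation=cv2.INTER_CUBIC)
b=cv2.resize(ct["img"][130:250,310:430],None,fx=4,fy=4,interpolation=cv2.INTER_CUBIC)
cv2.imwrite("pics/st7.png",cv2.resize(np.hstack([a,b]),(800,343))[:,:,::-1])
E
```

```text
side 53 ends [309.97 151.15] [326.55 130.99] pred root,tip [310.94 151.75 318.06 137.58] perp err root,tip px [ 1.13 -2.37]
   d perp per mm u -0.3182397620870819
   d perp per mm y -0.063641937745391
top 12 ends [367.28 162.8 ] [369.72 166.2 ] pred root,tip [366.7  163.63 367.95 166.22] perp err root,tip px [0.96 1.46]
   d perp per mm u -0.19050439988847948
   d perp per mm y 0.2321400025571265
w6 209 ends [290.75 328.85] [292.06 290.97] pred root,tip [296.65 293.28 292.15 340.08] perp err root,tip px [4.66 1.78]
   d perp per mm u 0.049318269839114914
   d perp per mm y 0.9991172607776319
w4 1062 ends [ -2.72 366.24] [ 67.62 326.1 ] pred root,tip [113.2  314.64   5.77 359.83] perp err root,tip px [12.64 -1.36]
   d perp per mm u 1.5054410748245983
   d perp per mm y 0.8526548579929871
```

View pics/st7.png

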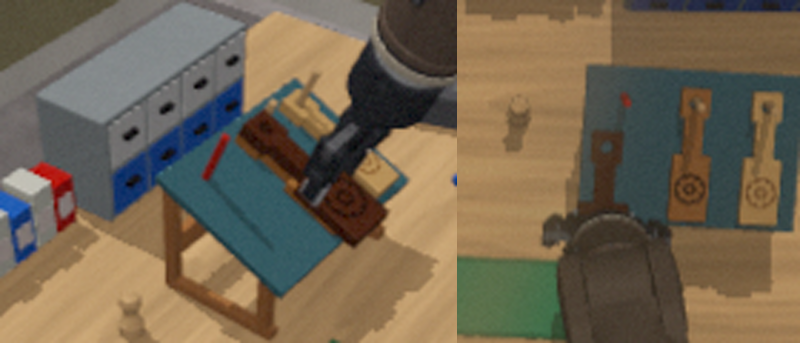

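```bash
cat >> h.py <<'E'
def redcc(c,box):
    hsv=cv2.cvtColor(c["img"],cv2.COLOR_RGB2HSV);m=((hsv[...,0]<7)|(hsv[...,0]>172))&(hsv[...,1]>130)&(hsv[...,2]>50)
    k=np.zeros(m.shape,np.uint8);a,b,d,e=box;k[b:e,a:d]=m[b:e,a:d]
    _,l,st,_=cv2.connectedComponentsWithStats(k);return l==1+np.argmax(st[1:,4])
E
python3 - <<'E'
from h import *
u,n,y=board()
st=np.load("pics/st.npz");cs=ctrl.capture("side");ct=ctrl.capture("top")
w6=dict(np.load("pics/w6.npz"));w4=dict(np.load("pics/w4.npz"))
for nm,c,box in(("side",cs,(295,125,330,160)),("top",ct,(360,155,380,175)),("w6",w6,(280,278,303,335)),("w4",w4,(0,315,80,375))):
    m=redcc(c,box);W=c["W"] if "W" in c else cloud(c);Q=W[m]-ROOT;Q=Q[np.isfinite(Q).all(1)];B=np.c_[Q@u,Q@y,Q@n]
    cam=-c["R"].T@c["t"]-(ROOT+35*n);cam/=np.linalg.norm(cam)
    uv=np.argwhere(m)[:,::-1];print(nm,m.sum(),uv.min(0),uv.max(0),uv.mean(0),"cam dir u,y,n",cam@u,cam@y,cam@n)
    for a in range(0,80,10):
        q=B[abs(B[:,2]-a-5)<5]
        if len(q)>2: print("   h",a+5,len(q),np.median(q,0))
    if nm in("side","top"):
        V=c["img"]
        for lab in("mould_hole","mould"):
            print(lab,[(np.round(d["pixel"],1).tolist(),round(d["score"],2),np.round(W[int(d["pixel"][1]),int(d["pixel"][0])])) for d in ctrl.recognise(c,lab)[:5]])
s=ctrl.sense();Tm=Ro.from_rotvec(s["tcp_rot"]).as_matrix();h=s["ee_pos"]+Tm@np.array([0,80,10.6-16])
print("hole top pred",h,proj(cs,h),proj(ct,h))
E
```

```text
side 46 [311 137] [319 152] [315.  144.5] cam dir u,y,n -0.24244279151079834 0.6420560934024456 0.7273138701889591
   h 5 5 [-2.36 -0.27  3.78]
   h 15 5 [-2.03  0.06 16.36]
   h 25 7 [-1.33  0.16 26.02]
   h 35 5 [-1.88 -0.18 36.12]
   h 45 6 [-1.28 -0.23 44.58]
   h 55 7 [-1.58 -0.04 55.7 ]
   h 65 7 [-0.18  0.27 66.68]
mould_hole [([313.9, 370.1], 0.89, array([296., 361.,  21.])), ([353.5, 157.4], 0.83, array([480., -70., 252.])), ([164.2, 312.3], 0.56, array([673., 462.,  17.]))]
mould [([359.6, 156.8], 0.92, array([ 482., -108.,  231.])), ([163.7, 315.5], 0.77, array([670., 468.,  15.])), ([308.1, 368.5], 0.73, array([308., 363.,  19.])), ([285.7, 200.7], 0.42, array([675.,  -9.,  32.]))]
top 9 [368 163] [370 166] [368.78 164.89] cam dir u,y,n 0.11954399552051409 0.06767021357220927 0.9905200529671687
   h 65 6 [ 2.34 -3.59 67.9 ]
mould_hole [([226.4, 269.3], 0.79, array([313., 352.,  16.])), ([201.5, 171.4], 0.71, array([670., 462.,  13.])), ([359.8, 192.2], 0.59, array([ 541., -101.,  256.]))]
mould [([224.3, 269.8], 0.89, array([313., 360.,  14.])), ([360.9, 191.7], 0.82, array([ 547., -105.,  247.])), ([203.7, 171.3], 0.56, array([669., 454.,  15.]))]
w6 202 [287 291] [294 328] [291.26 313.17] cam dir u,y,n -0.6101260725437229 0.06222015476728407 0.7898574731830466
   h 5 14 [-3.46 -4.51  5.57]
   h 15 18 [-3.52 -4.31 15.82]
   h 25 26 [-3.59 -3.82 25.22]
   h 35 34 [-3.81 -3.66 35.68]
   h 45 38 [-3.93 -3.   45.03]
   h 55 51 [-3.76 -2.36 54.87]
w4 1058 [  0 325] [ 67 371] [ 25.41 350.17] cam dir u,y,n -0.2519358317821908 0.612586015479374 0.7491773557064577
   h 35 12 [-3.89 -1.59 38.21]
   h 45 101 [-3.56  0.27 46.21]
   h 55 261 [-2.22  1.46 55.95]
   h 65 537 [-0.85  1.6  65.88]
   h 75 144 [ 0.06  0.1  70.58]
hole top pred [ 572.65 -108.67  265.82] [332.29 134.04] [361.55 181.65]
```

```bash
sed -i 's/^ROOT=.*/ROOT=np.array([665.3,-138.3,150.])/' h.py; python3 - <<'E'
from h import *
delta(tcp_for(0,0,88),Rboard())
E
```

```text
dxyz [-0.63  1.04  0.98] turn [-0.03 -0.06  0.11]
```

>>> arm_command --commands "45 -0.63 0.4 0.3 0 0 0.1;45 -0.63 0.8 0.7 0 0 0.1;45 -0.63 1.04 0.98 0 0 0.1;45 -0.63 1.04 0.98 0 0 0.1;45 -0.63 1.04 0.98 0 0 0.1"

```text
clock: 12.83
ee_pos: [553.4, -132.6, 209.2]
tcp_rot: [2.047, 1.951, 0.396]
contact_force: [-0.7, 1.0, -2.0]
width: 0.632
```

>>> arm_command --commands "45 0 0 0 0 0 0;45 0 0 0 0 0 0"

```text
clock: 13.0
ee_pos: [552.8, -133.2, 209.8]
tcp_rot: [2.047, 1.949, 0.395]
contact_force: [0.1, 0.3, -1.4]
width: 0.628
```

```bash
cat > look.py <<'E'
from h import *
import sys
u,n,y=board();s=ctrl.sense();print(s["ee_pos"],s["joints"],s["width"]*85.4,s["contact_force"])
Tm=Ro.from_rotvec(s["tcp_rot"]);h=s["ee_pos"]+Tm.apply([0,80,10.6]);d=h-ROOT;print("hole in peg frame",d@u,d@y,d@n,"tilt err deg",(Tm.inv()*Ro.from_matrix(Rboard())).as_rotvec(degrees=True))
cs=ctrl.capture("side");ct=ctrl.capture("top");ims=[]
for c in(cs,ct):
    p=proj(c,h+16*n);q=proj(c,ROOT+70*n);print("hole top",p,"peg tip",q,"root",proj(c,ROOT))
    a,b=np.round(q).astype(int);ims.append(cv2.resize(c["img"][b-20:b+20,a-20:a+20],None,fx=10,fy=10,interpolation=cv2.INTER_CUBIC));print("crop origin",a-20,b-20)
cv2.imwrite(f"pics/{sys.argv[1]}.png",np.hstack(ims)[:,:,::-1])
E
python3 look.py l8
```

```text
[ 552.77 -133.22  209.81] [ 1.    0.33 -1.    2.03  0.51  0.57  1.22] 53.642854008160235 [ 0.12  0.31 -1.41]
hole in peg frame -0.47440209597630256 -0.43941425083002533 88.27737554113165 tilt err deg [-0.05 -0.05 -0.02]
hole top [322.61 129.58] peg tip [318.62 137.04] root [311.48 151.21]
crop origin 299 117
hole top [369.75 167.64] peg tip [368.95 166.14] root [367.66 163.56]
crop origin 349 146
```

View pics/l8.png

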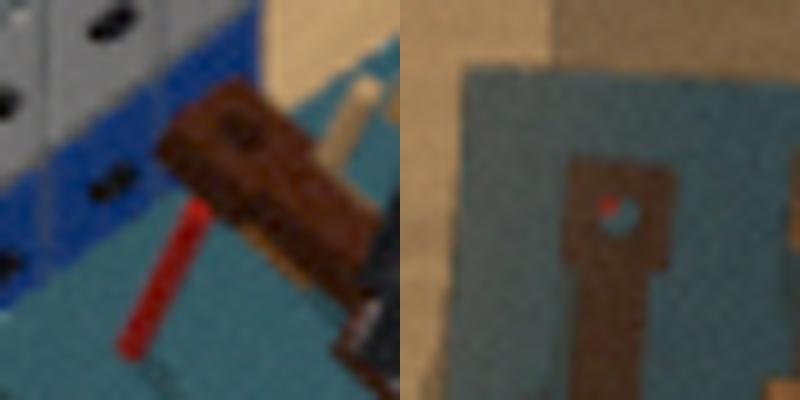

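```bash
cat > topm.py <<'E'
from h import *
u,n,y=board()
s=ctrl.sense();Tm=Ro.from_rotvec(s["tcp_rot"]);h=s["ee_pos"]+Tm.apply([0,80,10.6])+16*n
I=[]
for _ in range(4): c=ctrl.capture("top");I.append(c["img"].astype(float))
im=np.mean(I,0)
ref=cv2.imread("pics/top0.png")[:,:,::-1].astype(float);R=np.clip(ref[...,0]-(ref[...,1]+ref[...,2])/2-15,0,None)
R[:158]=0;R[172:]=0;R[:,:362]=0;R[:,376:]=0
vv,uu=np.mgrid[:400,:640];print("peg red centroid",(R*uu).sum()/R.sum(),(R*vv).sum()/R.sum(),"pred tip/root",proj(c,ROOT+70*n),proj(c,ROOT));print(R[160:170,363:375].astype(int))
# eye edges: blue+green falls on the dark mould
g=im[...,2]-im[...,0]  # board is bluish, mould reddish
p=proj(c,h);r0=int(round(p[1]))
for r in range(r0-5,r0+6):
    a=g[r,int(p[0])-9:int(p[0])+10];print(r,a.astype(int))
print("hole pred",p,"col0",int(p[0])-9)
E
python3 topm.py
```

```text
peg red centroid 368.7240174672489 164.7240174672489 pred tip/root [368.95 166.14] [367.66 163.56]
[[ 0  0  0  0  0  0  0  0  0  0  0  0]
 [ 0  0  0  0  0  0  0  0  0  0  0  0]
 [ 0  0  0  0  0 17  0  0  0  0  0  0]
 [ 0  0  0  0 20 42 28  0  0  0  0  0]
 [ 0  0  0  0 16 46 51  7  0  0  0  0]
 [ 0  0  0  0  0 54 66 45  0  0  0  0]
 [ 0  0  0  0  0 35 67 56  0  0  0  0]
 [ 0  0  0  0  0  0 16  2  0  0  0  0]
 [ 0  0  0  0  0  0  0  0  0  0  0  0]
 [ 0  0  0  0  0  0  0  0  0  0  0  0]]
163 [  1   3   2   4   5  -6 -32 -37 -36 -35 -32 -36 -34 -33 -35 -30 -12  16
  18]
164 [  1   1   3   4   2 -10 -36 -36 -36 -38 -34 -36 -35 -35 -34 -34 -14  16
  17]
165 [  1   2   3   4   4  -8 -36 -37 -37 -45 -53 -19 -24 -37 -36 -31 -12  17
  18]
166 [  2   3   3   4   4 -10 -36 -36 -43 -80 -68   5   1 -33 -35 -31  -8  17
  17]
167 [  2   2   5   5   4 -17 -35 -34 -31 -39 -22  13  10 -29 -35 -30  -5  19
  20]
168 [  3   3   5   6   2 -19 -36 -38 -27  -1  13  12  -3 -31 -36 -28   2  18
  18]
169 [  3   3   4   6   4 -21 -38 -36 -33 -18  -8 -12 -23 -34 -33 -27   5  19
  18]
170 [  2   4   5   7   4 -23 -37 -36 -35 -33 -32 -35 -34 -33 -38 -27   5  18
  20]
171 [  3   4   6   6   3 -26 -36 -36 -35 -35 -36 -36 -36 -36 -36 -26   6  17
  18]
172 [  3   4   7   8   4 -12 -26 -35 -36 -38 -37 -36 -35 -36 -36 -24  14  18
  19]
173 [  3   4   6   8   8  -1  -9 -33 -36 -36 -37 -36 -35 -28  -3   5  18  19
  19]
hole pred [369.91 167.59] col0 360
```

>>> arm_command --commands "45 0.035 0 0 0 0 0;45 0.035 0 0.25 0 0 0;45 0.035 0 0.4 0 0 0;45 0.035 0 0.55 0 0 0;45 0.035 0 0.7 0 0 0"

```text
clock: 13.72
ee_pos: [564.5, -132.6, 183.2]
tcp_rot: [2.048, 1.949, 0.396]
contact_force: [0.3, 0.2, -1.5]
width: 0.63
```

```bash
python3 look.py l9;python3 topm.py | tail -13
```

```text
[ 564.49 -132.56  183.2 ] [ 0.91  0.37 -0.92  2.05  0.59  0.52  1.14] 53.783994909145605 [ 0.26  0.22 -1.47]
hole in peg frame -0.0837377654996847 0.7490170565800143 59.21149121475955 tilt err deg [-0.06 -0.08 -0.05]
hole top [319.05 136.05] peg tip [318.62 137.04] root [311.48 151.21]
crop origin 299 117
hole top [368.82 166.36] peg tip [368.95 166.14] root [367.66 163.56]
crop origin 349 146
166 [  0   2   3   4   2 -20 -38 -35 -30 -56 -85 -70  -4 -32 -36 -27   5  17
  18]
167 [  1   2   3   4   1 -21 -37 -35 -30 -27 -39 -31 -13 -33 -35 -26   9  18
  18]
168 [  1   1   3   3   0 -28 -37 -36 -33 -25 -22 -21 -32 -36 -34 -24  15  18
  18]
169 [  2   2   3   4   1 -28 -36 -36 -37 -36 -36 -35 -35 -36 -34 -22  16  17
  18]
170 [  0   1   4   4   1 -28 -37 -38 -37 -37 -36 -35 -35 -35 -35 -20  17  17
  18]
171 [  1   1   4   5   4 -10 -16 -36 -36 -36 -36 -38 -37 -34 -25  -9  16  19
  19]
hole pred [368.76 166.48] col0 359
```

View pics/l9.png

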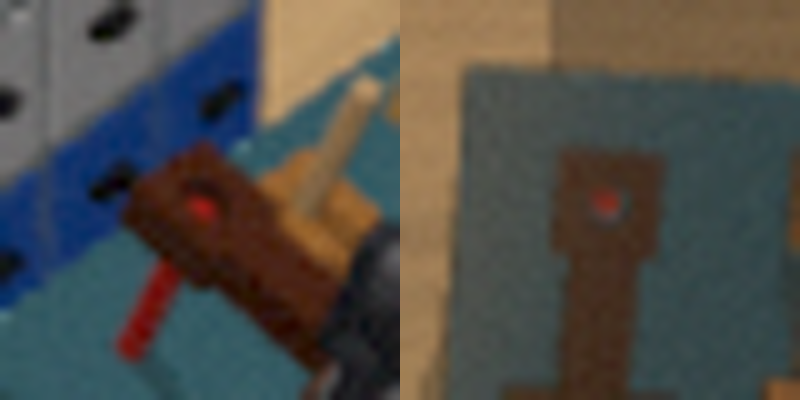

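>>> arm_command --commands "45 0 0 0.2 0 0 0;45 0 0 0.4 0 0 0;45 0 0 0.6 0 0 0;45 0 0 0.8 0 0 0;45 0 0 0.8 0 0 0"

```text
clock: 14.43
ee_pos: [576.5, -133.0, 152.3]
tcp_rot: [2.049, 1.95, 0.395]
contact_force: [-0.6, -0.5, -1.5]
width: 0.633
```

```bash
python3 look.py l10
```

```text
[ 576.52 -133.02  152.3 ] [ 0.82  0.42 -0.84  2.06  0.68  0.47  1.05] 54.05013117775308 [-0.64 -0.47 -1.46]
hole in peg frame -1.0441426737707005 0.8801735444791002 25.917062453652914 tilt err deg [-0.17 -0.11 -0.05]
hole top [315.73 143.26] peg tip [318.62 137.04] root [311.48 151.21]
crop origin 299 117
hole top [368.14 165.38] peg tip [368.95 166.14] root [367.66 163.56]
crop origin 349 146
```

>>> arm_command --commands "45 0 0.02 0.2 0 0 0;45 0 0.02 0.35 0 0 0;45 0 0.02 0.48 0 0 0;45 0 0.02 0.54 0 0 0;45 0 0.02 0.54 0 0 0"

```text
clock: 14.95
ee_pos: [585.8, -133.4, 133.9]
tcp_rot: [2.048, 1.95, 0.395]
contact_force: [1.0, -0.5, -1.4]
width: 0.632
```

```bash
python3 look.py l11
```

```text
[ 585.8  -133.44  133.88] [ 0.77  0.45 -0.78  2.06  0.74  0.44  1.  ] 54.01220116118231 [ 0.99 -0.47 -1.35]
hole in peg frame 0.34832515642640655 0.924846281225103 5.423660848326921 tilt err deg [-0.1  -0.09 -0.05]
hole top [313.32 147.09] peg tip [318.62 137.04] root [311.48 151.21]
crop origin 299 117
hole top [367.78 164.21] peg tip [368.95 166.14] root [367.66 163.56]
crop origin 349 146
```

Still free; press on until contact.

>>> arm_command --commands "45 0 0 0.05 0 0 0;45 0 0 0.1 0 0 0;45 0 0 0.13 0 0 0;45 0 0 0.13 0 0 0"

```text
clock: 15.38
ee_pos: [587.9, -133.8, 129.7]
tcp_rot: [2.048, 1.949, 0.396]
contact_force: [-0.2, 0.0, -2.6]
width: 0.629
```

```bash
python3 look.py l12
```

```text
[ 587.94 -133.77  129.68] [ 0.76  0.46 -0.77  2.06  0.75  0.43  0.99] 53.750194693139434 [-0.2   0.03 -2.56]
hole in peg frame 0.7078373852339024 0.6752650408584099 0.7807205038555736 tilt err deg [-0.05 -0.07 -0.06]
hole top [312.83 147.9 ] peg tip [318.62 137.04] root [311.48 151.21]
crop origin 299 117
hole top [367.78 163.94] peg tip [368.95 166.14] root [367.66 163.56]
crop origin 349 146
```

>>> arm_command --commands "45 0 0 0.03 0 0 0;45 0 0 0.06 0 0 0;45 0 0 0.09 0 0 0;45 0 0 0.09 0 0 0"

```text
clock: 15.82
ee_pos: [588.9, -133.8, 128.3]
tcp_rot: [2.046, 1.948, 0.394]
contact_force: [-22.2, 0.8, 33.6]
width: 0.629
```

```bash
python3 look.py l13|head -2
```

```text
[ 588.9  -133.76  128.3 ] [ 0.75  0.46 -0.76  2.06  0.76  0.43  0.98] 53.68411271695887 [-22.22   0.81  33.62]
hole in peg frame 1.0620925893207145 0.784056216015484 -0.7853362302776756 tilt err deg [-0.    0.08 -0.  ]
```

>>> arm_command --commands "45 0 0 -0.07 0 0 0;45 0 0 -0.07 0 0 0;72 0 0 -0.07 0 0 0;72 0 0 -0.07 0 0 0;72 0 0 -0.07 0 0 0"

```text
clock: 16.33
ee_pos: [588.5, -133.8, 129.0]
tcp_rot: [2.048, 1.949, 0.396]
contact_force: [-0.1, 0.6, 0.7]
width: 0.845
```

>>> arm_command --commands "72 0 0 -0.1 0 0 0;72 0 0 -0.4 0 0 0;72 0 0 -0.9 0 0 0;72 0 0 -1.6 0 0 0;72 0 0 -2.4 0 0 0"

```text
clock: 16.75
ee_pos: [550.1, -131.3, 217.5]
tcp_rot: [2.049, 1.952, 0.396]
contact_force: [0.7, -0.7, 0.2]
width: 0.845
```

>>> arm_command --commands "72 0 -1 -0.8 0 0 0;72 0 -2 -1.6 0 0 0;72 0 -2 -2.4 0 0 0;72 0 -2 -2.4 0 0 0"

```text
clock: 17.08
ee_pos: [451.5, -130.6, 261.2]
tcp_rot: [2.057, 1.952, 0.383]
contact_force: [-0.3, -0.1, 1.5]
width: 0.842
```

```bash
python3 - <<'E'
from h import *
u,n,y=board();s=ctrl.sense();print(s["clock"],s["ee_pos"],s["contact_force"])
for nm in("side","top","wrist"):
    c=ctrl.capture(nm);W=cloud(c);Q=W-ROOT;B=np.stack([Q@u,Q@y,Q@n],-1)
    i=c["img"].astype(int);dk=(i.max(2)<85)&(i[...,0]>i[...,2]+5)&(abs(B[...,1])<38)&(B[...,0]>-160)&(B[...,0]<30)&(B[...,2]>6)&(B[...,2]<35)
    P=B[dk];print(nm,dk.sum(),"u range",np.percentile(P[:,0],[1,99]))
    for a in range(-145,25,20):
        q=P[abs(P[:,0]-a)<8]
        if len(q)>3: print("  u",a,len(q),"y",np.percentile(q[:,1],[3,97]),q[:,1].mean(),"h",np.median(q[:,2]))
    hp=[d for d in ctrl.recognise(c,"mould_head")[:4]];print([(d["pixel"],round(d["score"],2),B[int(d["pixel"][1]),int(d["pixel"][0])]) for d in hp])
    print("hung",[(np.round(d["pixel"]),B[int(d["pixel"][1]),int(d["pixel"][0])]) for d in ctrl.recognise(c,"hung_a")[:3]])
    R=redcc(c,(300,120,380,175)) if nm!="wrist" else None
    if R is not None: print("red h range",np.nanpercentile(B[R][:,2],[2,98]),R.sum())
E
```

```text
17.0833 [ 451.5  -130.62  261.25] [-0.31 -0.06  1.49]
side 589 u range [-143.25   12.42]
  u -145 40 y [-24.3   27.68] 5.254551718652749 h 15.57295614222744
  u -125 79 y [-24.43  28.45] 4.524027437513293 h 15.98566658299794
  u -105 83 y [-25.8   28.36] 4.2933309148182675 h 16.15164343579426
  u -85 79 y [-26.24  28.59] 4.738211834695262 h 15.841288714062449
  u -65 53 y [-22.84  27.64] 3.057491889329204 h 15.20525862980182
  u -45 36 y [-8.77 11.59] 2.5829500915147463 h 15.541870945341046
  u -25 42 y [-12.04  12.32] 2.022782944740064 h 14.657584941415678
  u -5 39 y [-13.3   16.22] 4.763299768756352 h 15.312483428217053
  u 15 23 y [-12.99  17.18] 4.513714859906834 h 15.849901899078734
[([309.7, 371.4], 0.97, array([-406.9 ,  488.17,   33.14])), ([328.6, 165.7], 0.88, array([-71.91,   8.8 ,  15.77])), ([165.4, 312.3], 0.84, array([ -72.59,  598.15, -115.12]))]
hung [(array([357., 137.]), array([ -56.73, -170.11,   16.93])), (array([349., 152.]), array([-76.91, -93.04,  14.73]))]
red h range [10.75 69.39] 48
top 557 u range [-139.23   17.03]
  u -145 17 y [-25.97  25.85] -1.2229584
[... 1112 characters left out ...]
33136211303 h 16.620640135674186
  u -105 641 y [-25.87  27.11] 0.4642041195848385 h 16.918004696896848
  u -85 603 y [-26.25  27.57] 0.9022540038054748 h 16.691124297320176
  u -65 399 y [-25.35  25.75] 0.2918700474271109 h 16.57384104984334
  u -45 215 y [-10.14  10.35] 0.16987386776159577 h 16.55280548057725
  u -25 230 y [-12.96  14.31] 0.24419574152195916 h 16.479579349278946
  u -5 322 y [-15.34  16.82] 0.9881573750810483 h 16.64760960742973
  u 15 118 y [-15.58  17.08] 0.49576978815452155 h 16.570090007169348
[([318.8, 232.9], 0.88, array([-94.68,   0.66,  17.72]))]
hung [(array([173., 225.]), array([-104.23, -168.23,   16.08])), (array([251., 231.]), array([-95.46, -78.4 ,  16.23]))]
```

Flat (top face 16 mm above the board everywhere), straight, peg through the hole, and the robot is clear. Handing in.

```bash
python3 -c "
from plant import ctrl
print(ctrl.finish_job())"
```

```text
the job is handed in; nothing more can be done
None
```

The dark mould hangs on the red peg, and I handed the job in about 17 s into the 56 s allowed. No verdict was reported.

**What I did:** I gripped the dark mould by its eye, drew it out of the chest and turned it half round in the air. I then laid it on the green mat and let go. I gripped it again by the head, lowered it over the peg until it touched the board, released it and backed the arm away.

**Last checks:**
- **Flat:** the wrist camera put the top face 15.8–16.9 mm above the board along the whole mould, which fits a 16 mm mould lying flat. The side and top cameras read 14.7–16.2 and 13.3–15.5 mm.
- **Straight:** the mould's centre line wanders by less than 1 mm in the wrist camera, with the head pointing down the slope.
- **On the peg:** the pictures taken while lowering showed the peg in the hole. The red peg now shows only from about 11 mm above the board upwards.
- **Arm clear:** it was touching nothing after the release.

**Disagreements and limits:**
- The cameras differed by a few millimetres sideways on the mould's centre line: about +4 mm from the side, −1.5 mm from the top and +0.5 mm from the wrist.
- Pressing the mould home briefly put about 40 N along the wrist, against its 120 N limit. I eased off before letting go.
- I used all 12 picture views before the end, so the final checks are measurements only.
- At the end I checked only that the two hung moulds were still in place. The pale mould had not moved when last measured, just after the mould was laid on the mat. I did not check the stamps, ink pad or ink bottle again.

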